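# Count the whole biscotti into the counting tray

### The job

Count out the three whole biscotti for an order: sweep them along the counting tray's plate and over its edge into the trough - slide them in, do not carry them over it through the air - and shut the trough's lid fully. Return the two broken ones (the shorter ones with a square end) to the steel pan, setting them down without letting them fall so that they do not crumble. Leave the other things on the table where they are.

Things in the scene. Friction and masses are not known exactly. Their poses are not given: they have to be found in the camera images.
- tray: Counting tray, bare aluminium, fixed, 350 mm long (y), 226 mm wide (x). Origin: centre of its footprint at table height, z up. A flat plate, top 65 mm up, spans y = -171 to +80, x = -109 to +109 mm inside 4 mm walls; the rims on both x sides and the -y end stand at 75 mm, 10 mm above the plate. Beyond the plate, on the +y side, is the trough.
- trough_edge (a point): Middle of the plate's bare edge (tray y = +80 mm), at plate height (65 mm), axes as the tray's. Pieces pushed past it (+y) drop into the trough.
- trough_floor (a point): Centre of the trough's floor, 8 mm above the table (57 mm below the plate). Inside, the trough is 218 mm long (x) and 91 mm wide (y). The shut lid's underside is 68 mm above this floor: pieces pushed only just over the edge can heap up against the step and hold the lid open; ones pushed farther across lie lower.
- lid (a joint): Flat lid of the trough, clear plastic with steel edge strips, 224 x 95 x 4 mm. Angle in rad: 0 shut flat on the rims, 1.57 upright, 2.05 open stop (leaning out to the tray's +y); starts open. The hinge is stiff: the lid stays where it is left, 1 to 3 N near its free edge moves it. Outer face bare but for a tab mid-way along the free edge: 70 mm long, 4 thick, 16 high.
- lid_hinge (a point): Middle of the lid's hinge line, which runs along the tray's x axis at tray y = +175 mm, 78 mm above the table; axes as the tray's.
- lid_edge (a point): Middle of the lid's free edge, 99 mm from the hinge line, half-way through its thickness. It moves with the lid.
- pan: Shallow stainless catering pan that the biscotti came from, lined with paper, empty, loose (0.7 kg): 265 mm long (its x axis), 162 mm wide (y), 40 mm high, walls 3 mm; inside 249 x 146 mm, floor 3 mm up. Origin under its centre, z up.
- whole0_c (a point): A whole biscotto (hard twice-baked biscuit), one of three: 90 mm long (its x axis), 30 mm wide (y), 20 mm thick (z), both ends rounded, about 33 g. The point is its centre, half-way up. Starts flat in any of five spots on the tray's plate (2, 1 and 2 in rows 76 mm apart along the tray's y), long side within 0.2 rad of the tray's x axis.
- whole1_c (a point): A whole biscotto (hard twice-baked biscuit), one of three: 90 mm long (its x axis), 30 mm wide (y), 20 mm thick (z), both ends rounded, about 33 g. The point is its centre, half-way up. Starts flat in any of five spots on the tray's plate (2, 1 and 2 in rows 76 mm apart along the tray's y), long side within 0.2 rad of the tray's x axis.
- whole2_c (a point): A whole biscotto (hard twice-baked biscuit), one of three: 90 mm long (its x axis), 30 mm wide (y), 20 mm thick (z), both ends rounded, about 33 g. The point is its centre, half-way up. Starts flat in any of five spots on the tray's plate (2, 1 and 2 in rows 76 mm apart along the tray's y), long side within 0.2 rad of the tray's x axis.
- broken0_c (a point): A broken biscotto, one of two: 60 mm long (its x axis), 30 mm wide (y), 20 mm thick (z), one end (+x) rounded and the other square, about 22 g. The point is its centre, half-way up. Starts flat in any of five spots on the tray's plate (2, 1 and 2 in rows 76 mm apart along the tray's y), long side within 0.2 rad of the tray's x axis.
- broken1_c (a point): A broken biscotto, one of two: 60 mm long (its x axis), 30 mm wide (y), 20 mm thick (z), one end (+x) rounded and the other square, about 22 g. The point is its centre, half-way up. Starts flat in any of five spots on the tray's plate (2, 1 and 2 in rows 76 mm apart along the tray's y), long side within 0.2 rad of the tray's x axis.
- scraper: Bystander, to be left alone: dough scraper, with a 150 mm wooden handle, lying flat; origin at its underside.
- brush: Bystander, to be left alone: pastry brush, 200 mm long, lying; origin at its underside.
- shaker: Bystander, to be left alone: steel flour shaker, 64 mm across, 110 mm tall; origin at its underside.
- jar: Bystander, to be left alone: glass jar, 72 mm across, 100 mm tall, metal lid; origin at its underside.
- sieve: Bystander, to be left alone: hand sieve, grey rim 158 mm across, 60 mm high, with a straight handle; origin at its underside.

How it is judged:
By the outcome, as a careful person would: the job done as asked, in the order asked, and still so for the second after the job is handed in, with the robot touching nothing.
It also fails if it takes over 72 s, if anything falls off the work surface, if the arm or the gripper's body presses on something with over 40 N, if the wrist force passes 120 N, or if a joint passes its speed limit or range.

### The arm

A 7-joint arm with a two-finger parallel gripper is mounted at the origin on the work surface. World frame = base frame: x ahead of the robot, y to its left, z up, the work surface at z = 0. Lengths are in m, angles in rad, forces in N, time in s.
With the tool pointing down it reaches from about 0.4 to 0.9 m from the base axis. Payload 5.5 kg.
Tool frame: the origin (TCP) lies at the very end of the fingers, on their centre line; the grasp point (between the pads) lies 19 mm behind it (robot.pinch_z is the distance from the TCP to the grasp point, in m); z points along the fingers, y is the line along which they close (so a half turn about z gives the same grasp; the last joint's range is limited). The gripper opens to 85 mm and grips with 20 to 120 N. Pads are 22 mm wide; open, the fingers measure 114 mm over their backs; the gripper's body (76 mm by 85 mm) begins 54 mm behind the grasp point. The pads swing forward as they close: fully open they stand 13 mm farther back than shut.
Start: joints at [-0.946, 0.501, -0.427, 1.55, 0.221, 1.138, -0.21], TCP at [0.23, 0.608, 0.231] pointing down, gripper open.
Joint ranges: [-2.88, 2.88], [-0.31, 2.03], [-1.54, 1.56], [0.2, 2.42], [-1.41, 4.55], [0.19, 2.02], [-2.57, 2.57]. Speed limits (rad/s): [2.57, 2.57, 3.14, 3.14, 3.14, 3.14, 3.14].

### API

Orientations are given as a 3x3 rotation matrix whose columns are the frame's x, y, z axes.
In Python, from cell import read_state, grab_frame, calibration, robot gives the robot as it stands. The module is installed in compiled form; this text tells all that it offers.
- The arm moves only by the tool arm_command, never from a script. Its argument "increments" is a list of rows, each a list of 5 numbers: the shift along the tool's x, y, z in mm, then the turn about the tool's z in rad, then the opening, from 0 (shut) to 1 (fully open). A call has exactly 8 rows; each row is the pose to reach, as a shift and turn from the pose commanded when the call began, along the tool's axes at that moment; what a row does not reach only later rows make up. A row lasts 1/12 s, in which the tool goes at most 41.7 mm and 7.16 degrees, less where a joint would pass 70% of its speed; a pose out of reach is approached as far as the arm can. A call with a gripper value outside its range is refused whole. The fingers move at their own pace and stop on an object; the grip force is fixed at half the most. Time passes only in rows, so rows that repeat a pose let the fingers close, or fill a call up. It gives the time, the measured TCP pose, the force, the opening and the grip force at its end, in the units of the state.
- read_state(): the state, without advancing time (a new reading comes with each control period).
- grab_frame(name): name is "side" or "top"; returns the picture (384x512x3 uint8, red, green, blue); there is no depth.
- calibration(name): a dict with "mtx" (3x3 intrinsics, pixels), "D" ([k1, k2, p1, p2, k3] as OpenCV has them; the pictures are not rectified), "R" (3x3) and "t" (3): a world point X has camera coordinates R X + t. Camera axes: x right, y down, z forward; pixel columns grow to the right and rows downward; lengths in m; the calibration is good to about 2 mm. A picture is of the moment at which its call begins. calibration takes no time and is no camera call.
- robot.finish_job(): hands the job in; it is judged then, once.
The state is a dict: "t": time; "joint_positions": joint angles; "dq": joint speeds; "tau": joint torques, N m; "eef_pos": TCP position; "eef_rot": TCP orientation; "force": force on the tool from outside, world axes, zero at the start; "moment": the same for the moment, N m; "opening": opening from 0.0 (shut) to 1.0 (fully open); "grasp_force": force on a finger pad.
Only numpy, scipy, OpenCV 4.12 (cv2) and the standard library are available. Lean on these libraries where they do the work, as an engineer would, in place of code of your own. Each camera call takes 0.05 s, during which the arm holds its last target. There are 200 camera calls.

## Working session

There is one attempt and no reset: what is moved stays moved. The work goes in short steps, Python scripts to look and compute and a tool call to move; the robot and the scene stay as the last step left them, time stands still between calls to the robot, and variables do not carry over. Pictures are saved under pics/ and viewed, at most 10 in all, crops included, and the job is handed in when it is done.

Besides the shell and the picture viewer there is one more tool, called after "Request:" as name([rows], argument=value, ...), one row to a line, values as JSON. arm_command: Moves the arm, as the interface text tells. Its arguments: {"type":"object","properties":{"increments":{"type":"array"}},"required":["increments"]}

```bash
mkdir -p pics; python3 - <<'E'
from cell import *
import cv2,numpy as np
for n in("top","side"):
    f=grab_frame(n);cv2.imwrite(f"pics/{n}0.png",cv2.resize(f[:,:,::-1],(800,600),interpolation=cv2.INTER_CUBIC)); np.save(f"pics/{n}0.npy",f)
    c=calibration(n);print(n,c["mtx"].round(1).tolist(),c["D"],(-c["R"].T@c["t"]).round(3),c["R"].round(3).tolist())
s=read_state();print(s["eef_pos"],np.round(s["eef_rot"],3).tolist(),s["t"])
E
```

```text
top [[498.3, 0.0, 253.7], [0.0, 498.3, 187.9], [0.0, 0.0, 1.0]] [-0.01793866  0.          0.          0.          0.        ] [ 0.448 -0.055  1.49 ] [[0.01, -1.0, -0.005], [-0.995, -0.009, -0.095], [0.095, 0.006, -0.995]]
side [[461.8, 0.0, 249.1], [0.0, 461.8, 186.0], [0.0, 0.0, 1.0]] [-0.00604152  0.          0.          0.          0.        ] [0.267 1.052 1.188] [[-0.96, -0.278, 0.003], [-0.194, 0.66, -0.725], [0.2, -0.697, -0.688]]
[0.22987738 0.60730625 0.23035451] [[-0.935, 0.354, -0.001], [0.354, 0.935, -0.002], [0.0, -0.002, -1.0]] 0.1
```

View pics/top0.png

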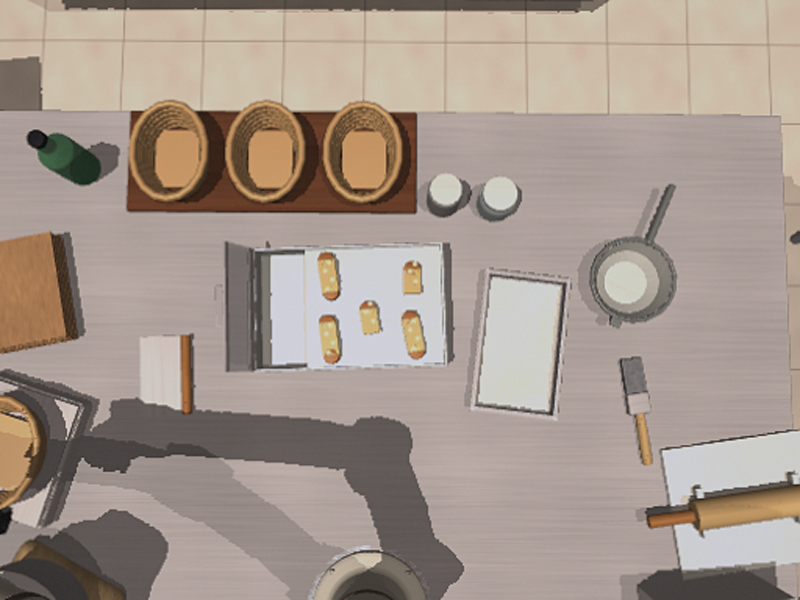

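View pics/side0.png

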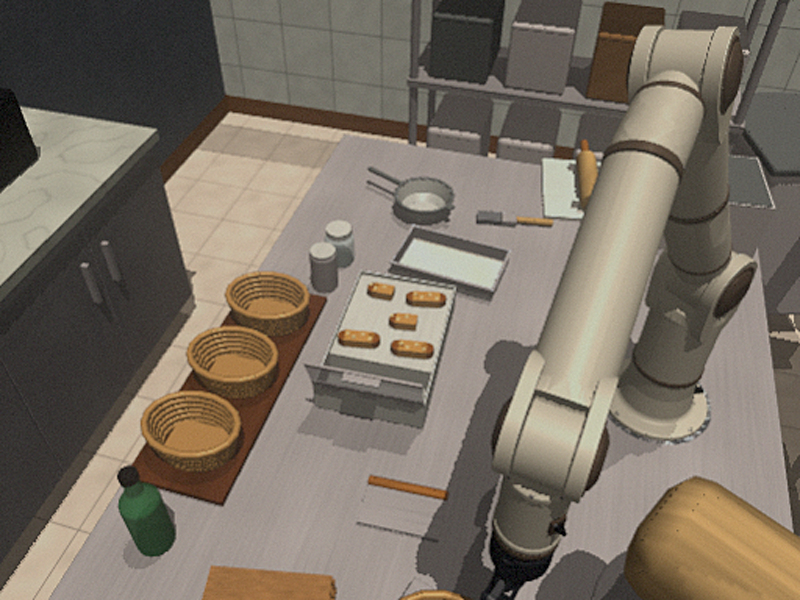

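Top view (800x600 px): the tray has its trough on the left, with the plate edge at px x≈304. The whole biscotti are at about (328,276), (330,338) and (414,335). The broken ones are at (370,317) and (412,277), and the pan is at (520,342). The side view agrees, with the lid leaning out on the trough side.

```bash
cat > h.py <<'E'
from cell import *
import cv2,numpy as np
def w(n,px,z):
    c=calibration(n);u=cv2.undistortPoints(np.array(px,float).reshape(-1,1,2),c["mtx"],c["D"]).reshape(-1,2)
    d=np.c_[u,np.ones(len(u))]@c["R"];o=-c["R"].T@c["t"]
    return o+d*((z-o[2])/d[:,2])[:,None]
def p8(px): return (np.array(px,float)+.5)/1.5625-.5
def pieces(n,f,z,roi):
    h=cv2.cvtColor(f,cv2.COLOR_RGB2HSV);m=((h[...,0]<28)&(h[...,1]>70)).astype(np.uint8)
    a=np.zeros_like(m);x0,x1,y0,y1=roi;a[y0:y1,x0:x1]=m[y0:y1,x0:x1];a=cv2.morphologyEx(a,cv2.MORPH_CLOSE,np.ones((5,5)))
    for c in cv2.findContours(a,0,1)[0]:
        if cv2.contourArea(c)<40: continue
        q=w(n,c.reshape(-1,2),z)[:,:2]*1000
        r=cv2.minAreaRect(q.astype(np.float32));b=cv2.boxPoints(r);e=b[1]-b[0];g=b[2]-b[1];l=e if e@e>g@g else g
        print(n,"c",np.round(r[0]),"size",np.round(r[1]),"ang",round(np.degrees(np.arctan(l[1]/l[0])),1),"px",c.reshape(-1,2).mean(0).round())
def rel(x,y,z,yaw=None):
    "mm target -> increments from the present pose; yaw = world angle (deg) of tool y"
    s=read_state();R=np.array(s["eef_rot"]);d=R.T@(np.array([x,y,z])-np.array(s["eef_pos"])*1000)
    a=np.degrees(np.arctan2(R[1,1],R[0,1]));return d.round(1),a.round(1),None if yaw is None else round(np.radians(a-yaw),3)
E
python3 - <<'E'
from h import *
f=np.load("pics/top0.npy");pieces("top",f,.082,(190,290,150,240))
f=np.load("pics/side0.npy");pieces("side",f,.082,(205,300,175,235))
P=lambda l,z:print((w("top",p8(l),z)*1000).round().tolist())
P([(449,242),(449,369),(255,246),(255,369)],.075)
P([(304,250),(304,366)],.065)
P([(488,268),(570,277),(557,417),(471,409)],.040)
print(rel(300,300,200,0))
# zoom
g=np.load("pics/top0.npy")[140:285,130:380][:,:,::-1];cv2.imwrite("pics/z0.png",cv2.resize(g,None,fx=3.2,fy=3.2,interpolation=cv2.INTER_CUBIC))
E
```

```text
top c [499.  75.] size [87. 31.] ang 8.7 px [211. 217.]
top c [508. -77.] size [87. 30.] ang 11.8 px [264. 214.]
top c [539.   3.] size [58. 30.] ang 8.9 px [236. 204.]
top c [613. -72.] size [57. 28.] ang 0.4 px [263. 178.]
top c [613.  79.] size [86. 31.] ang 9.1 px [210. 176.]
side c [497.  84.] size [88. 46.] ang 7.7 px [263. 223.]
side c [611.  88.] size [88. 46.] ang 9.2 px [229. 216.]
side c [536.  12.] size [59. 48.] ang 6.5 px [258. 205.]
side c [504. -67.] size [87. 47.] ang 10.0 px [272. 191.]
side c [609. -64.] size [60. 48.] ang 3.0 px [244. 186.]
[[679.0, -141.0, 75.0], [447.0, -142.0, 75.0], [668.0, 215.0, 75.0], [443.0, 209.0, 75.0]]
[[663.0, 126.0, 65.0], [450.0, 122.0, 65.0]]
[[636.0, -217.0, 40.0], [621.0, -370.0, 40.0], [361.0, -344.0, 40.0], [374.0, -185.0, 40.0]]
(array([-174.3, -262.6,   30.8]), np.float64(69.3), np.float64(1.209))
```

View pics/z0.png

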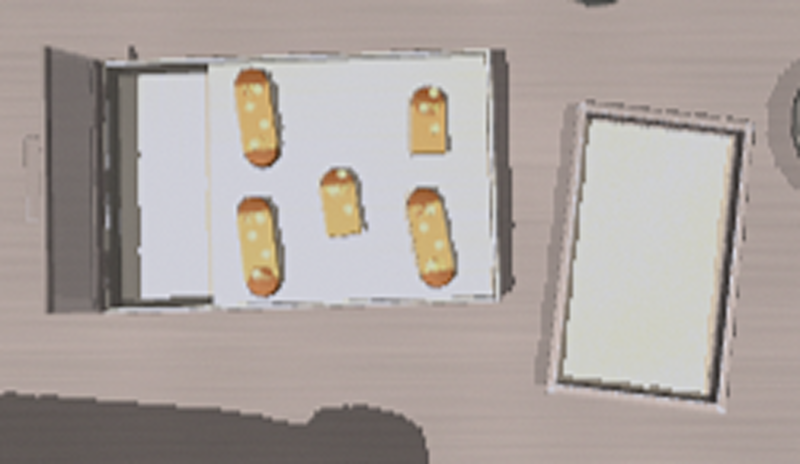

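The crop shows the tray turned about 2° (plate edge y≈125 mm world, x 450–663) and gives clear piece positions. The pan is centred at about (498,-279). First I move behind whole A (613,79).

Request:
arm_command([
  [-562,-388,20,1.0,0.4],
  [-562,-388,20,1.0,0.4],
  [-562,-388,20,1.0,0.4],
  [-562,-388,20,1.0,0.4],
  [-562,-388,20,1.0,0.4],
  [-562,-388,20,1.0,0.4],
  [-562,-388,20,1.0,0.4],
  [-562,-388,20,1.0,0.4],
])

```text
t: 0.77
eef_pos: [0.4201, 0.3318, 0.2213]
eef_rot: [[-0.202, 0.979, -0.0], [0.979, 0.202, -0.0], [-0.0, -0.0, -1.0]]
force: [0.2, 0.8, -0.4]
opening: 0.401
grasp_force: 0.0
```

```bash
python3 -c "
from h import *
print(rel(617,45,110,9),read_state()['t'],read_state()['eef_pos'])"
```

```text
(array([-320.6,  135.1,  111.3]), np.float64(11.6), np.float64(0.046)) 0.7667 [0.42007435 0.33179462 0.22134206]
```

Request:
arm_command([
  [-40,17,0,0,0.4],
  [-80,34,0,0,0.4],
  [-120,50,0,0,0.4],
  [-160,67,0,0.02,0.4],
  [-197,83,10,0.046,0.4],
  [-234,98,25,0.046,0.4],
  [-270,114,40,0.046,0.4],
  [-306,129,55,0.046,0.4],
])

```text
t: 1.43
eef_pos: [0.6057, 0.0657, 0.1688]
eef_rot: [[-0.162, 0.987, 0.0], [0.987, 0.162, 0.0], [0.0, 0.0, -1.0]]
force: [0.5, 0.2, -0.5]
opening: 0.402
grasp_force: 0.0
```

```bash
python3 -c "
from h import *
print(rel(618,44,70,9),read_state()['eef_pos'])"
```

```text
(array([-23.5,   8.6,  98.8]), np.float64(9.3), np.float64(0.006)) [0.60566549 0.06574017 0.16875736]
```

Request:
arm_command([
  [-16,7.5,20,0,0.4],
  [-16,7.5,55,0,0.4],
  [-16,7.5,82,0,0.4],
  [-16,7.5,92,0,0.4],
  [-16,7.5,96,0,0.4],
  [-10,7,96,0,0.4],
  [-4,6,96,0.0,0.4],
  [2,5,96,0.0,0.4],
])

```text
t: 2.1
eef_pos: [0.6107, 0.0717, 0.0754]
eef_rot: [[-0.163, 0.987, 0.003], [0.987, 0.163, 0.001], [0.0, 0.003, -1.0]]
force: [-0.9, 0.4, -0.2]
opening: 0.397
grasp_force: 0.1
```

```bash
python3 - <<'E'
from h import *
print(read_state()['eef_pos'])
f=grab_frame("side");g=f[150:270,180:320][:,:,::-1];cv2.imwrite("pics/s1.png",cv2.resize(g,None,fx=5,fy=5,interpolation=cv2.INTER_CUBIC))
pieces("side",f,.082,(205,300,170,240))
print(rel(610,140,69,2), read_state()['eef_pos'])
E
```

```text
[0.61074752 0.07171551 0.07538583]
side c [497.  84.] size [88. 46.] ang 7.9 px [263. 223.]
side c [608. 104.] size [70. 86.] ang -22.0 px [228. 219.]
side c [540.  13.] size [67. 46.] ang 16.3 px [257. 205.]
side c [506. -66.] size [83. 49.] ang 13.0 px [272. 191.]
side c [594. -62.] size [35. 50.] ang -73.6 px [247. 186.]
(array([65.4, 10.8,  6.5]), np.float64(9.5), np.float64(0.131)) [0.61013785 0.073733   0.07536419]
```

View pics/s1.png

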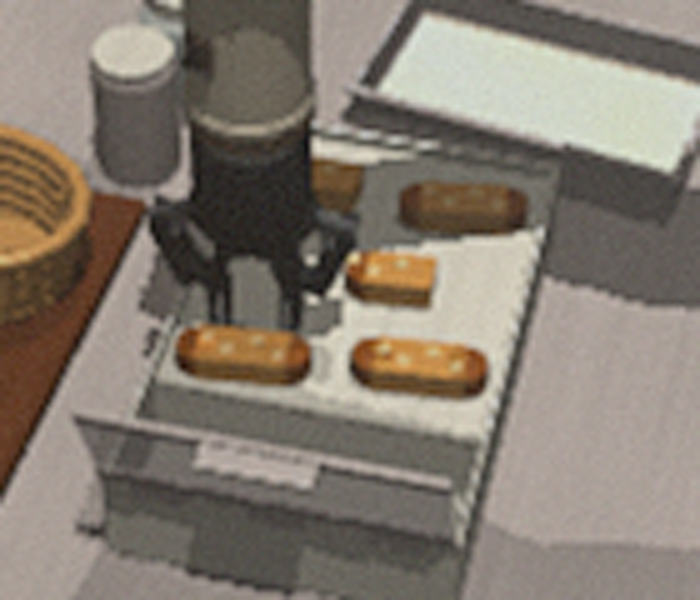

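Side view: the fingers stand just behind whole A and nothing else has moved. Pushing on.

Request:
arm_command([
  [8,1,3,0.03,0.4],
  [17,2.5,5,0.06,0.4],
  [27,4,5,0.1,0.4],
  [38,6,5,0.13,0.4],
  [50,8,5,0.13,0.4],
  [62,10,5,0.13,0.4],
  [72,11,5,0.13,0.4],
  [72,11,5,0.13,0.4],
])

```text
t: 2.82
eef_pos: [0.6084, 0.1475, 0.0689]
eef_rot: [[-0.038, 0.999, 0.001], [0.999, 0.038, 0.002], [0.002, 0.001, -1.0]]
force: [-0.1, 1.0, 0.0]
opening: 0.395
grasp_force: 0.0
```

```bash
python3 - <<'E'
from h import *
s=read_state();print(s['eef_pos'],s['force'])
f=grab_frame("side");g=f[170:270,180:320][:,:,::-1];cv2.imwrite("pics/s2.png",cv2.resize(g,None,fx=5,fy=5,interpolation=cv2.INTER_CUBIC))
print(rel(610,140,120,9),rel(502,40,120,9),rel(502,40,70,9))
E
```

```text
[0.60839053 0.14745077 0.06891789] [-0.1291703   0.96202294  0.03568512]
(array([ -5.4,   1.3, -51.3]), np.float64(2.1), np.float64(-0.12)) (array([-101.4, -110.2,  -51.4]), np.float64(2.1), np.float64(-0.12)) (array([-101.5, -110.3,   -1.4]), np.float64(2.1), np.float64(-0.12))
```

View pics/s2.png

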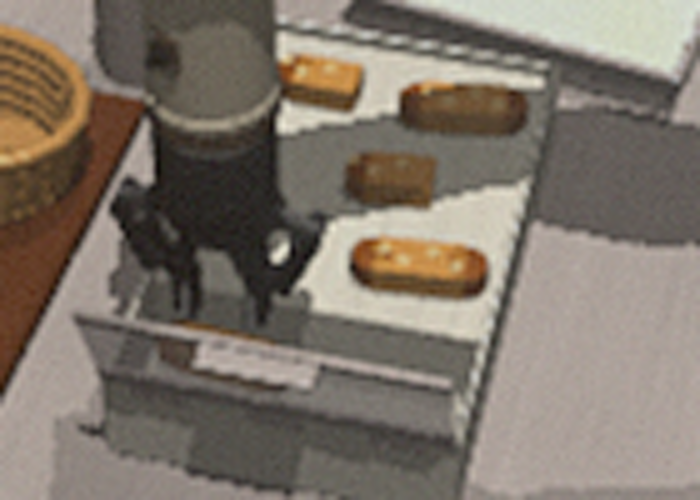

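Whole A lies in the trough on the far side. Now whole B (499,75).

Request:
arm_command([
  [0,0,-35,0,0.4],
  [-20,-25,-45,-0.06,0.4],
  [-48,-55,-45,-0.12,0.4],
  [-76,-85,-45,-0.12,0.4],
  [-100,-111,-45,-0.12,0.4],
  [-100,-111,-45,-0.12,0.4],
  [-100,-111,-30,-0.12,0.4],
  [-100,-111,-15,-0.12,0.4],
])

```text
t: 3.53
eef_pos: [0.5021, 0.0378, 0.0844]
eef_rot: [[-0.15, 0.989, 0.003], [0.989, 0.15, -0.0], [-0.001, 0.003, -1.0]]
force: [0.5, -0.2, 0.3]
opening: 0.398
grasp_force: 0.0
```

```bash
python3 - <<'E'
from h import *
print(rel(501,42,69,9),rel(495,146,69,2))
E
```

```text
(array([ 4.3, -0.5, 15.4]), np.float64(8.6), np.float64(-0.007)) (array([108. ,   9.2,  15.3]), np.float64(8.6), np.float64(0.116))
```

Request:
arm_command([
  [4,0,8,0,0.4],
  [4,0,15,0,0.4],
  [10,0,15,0,0.4],
  [18,0.5,15,0,0.4],
  [27,1,15,0.02,0.4],
  [36,2,15,0.04,0.4],
  [46,3,15,0.08,0.4],
  [56,4,15,0.11,0.4],
])

```text
t: 4.2
eef_pos: [0.4969, 0.0969, 0.0691]
eef_rot: [[-0.042, 0.999, 0.001], [0.999, 0.042, 0.001], [0.001, 0.001, -1.0]]
force: [1.2, -0.9, 0.4]
opening: 0.399
grasp_force: 0.1
```

```bash
python3 - <<'E'
from h import *
print(rel(493,147,69,2),read_state()['force'])
E
```

```text
(array([50.2, -1.8,  0.2]), np.float64(2.4), np.float64(0.007)) [ 1.17483499 -0.86837977  0.38699299]
```

Request:
arm_command([
  [11,-0.5,0,0,0.4],
  [23,-1,0,0,0.4],
  [36,-1.5,0,0,0.4],
  [50,-2,0,0,0.4],
  [50,-2,0,0,0.4],
  [50,-2,-25,0,0.5],
  [40,0,-55,0.12,0.6],
  [10,10,-55,0.24,0.6],
])

```text
t: 4.87
eef_pos: [0.5079, 0.1114, 0.128]
eef_rot: [[0.192, 0.981, 0.006], [0.981, -0.193, 0.005], [0.006, 0.005, -1.0]]
force: [1.1, 0.0, -0.2]
opening: 0.602
grasp_force: 0.0
```

```bash
python3 - <<'E'
from h import *
print(rel(539,3,125,-81),read_state()['joint_positions'])
pieces("side",grab_frame("side"),.082,(205,300,170,240))
E
```

```text
(array([-100.4,   51.4,    2.6]), np.float64(-11.1), np.float64(1.22)) [-0.34851083  0.36898958  0.09982114  1.98527892 -0.05584122  0.78269984
 -0.4097414 ]
side c [602. 174.] size [68. 20.] ang 16.3 px [222. 237.]
side c [535.  19.] size [33. 32.] ang 16.3 px [256. 207.]
side c [484. -73.] size [45. 49.] ang -75.9 px [277. 191.]
side c [618. -65.] size [39. 41.] ang -73.6 px [241. 185.]
```

Request:
arm_command([
  [-20,10,0,0.12,0.7],
  [-45,22,0,0.24,0.7],
  [-75,38,0,0.36,0.7],
  [-100,51,0,0.48,0.7],
  [-100,51,0,0.6,0.7],
  [-100,51,0,0.72,0.7],
  [-100,51,0,0.84,0.7],
  [-100,51,0,0.96,0.7],
])

```text
t: 5.58
eef_pos: [0.5362, -0.0031, 0.1233]
eef_rot: [[0.918, 0.397, -0.0], [0.397, -0.918, -0.0], [-0.001, 0.0, -1.0]]
force: [0.3, -0.2, 0.2]
opening: 0.7
grasp_force: 0.0
```

```bash
python3 - <<'E'
from h import *
print(rel(539,3,68,-81),read_state()['eef_pos'])
E
```

```text
(array([ 5. , -4.5, 55.2]), np.float64(-66.6), np.float64(0.251)) [ 0.53619804 -0.00311989  0.1232511 ]
```

Request:
arm_command([
  [5,-4.5,5,0.12,0.7],
  [5,-4.5,10,0.24,0.7],
  [5,-4.5,22,0.25,0.7],
  [5,-4.5,38,0.25,0.7],
  [5,-4.5,50,0.25,0.7],
  [5,-4.5,55,0.25,0.7],
  [5,-4.5,55,0.25,0.5],
  [5,-4.5,55,0.25,0.3],
])

```text
t: 6.25
eef_pos: [0.5389, 0.0035, 0.068]
eef_rot: [[0.987, 0.164, -0.001], [0.164, -0.987, -0.0], [-0.001, 0.0, -1.0]]
force: [0.7, 0.9, 0.3]
opening: 0.429
grasp_force: 0.0
```

Request:
arm_command([
  [0,0,0,0,0.2],
  [0,0,0,0,0.2],
  [0,0,0,0,0.2],
  [0,0,0,0,0.2],
  [0,0,0,0,0.2],
  [0,0,0,0,0.2],
  [0,0,0,0,0.2],
  [0,0,0,0,0.2],
])

```text
t: 6.92
eef_pos: [0.5396, 0.004, 0.0688]
eef_rot: [[0.987, 0.163, 0.001], [0.163, -0.987, 0.0], [0.001, -0.0, -1.0]]
force: [-1.1, 0.3, 5.6]
opening: 0.333
grasp_force: 59.8
```

```bash
python3 - <<'E'
from h import *
print(rel(592,-2,68,-90),read_state()['eef_pos'])
E
```

```text
(array([50.8, 14.5,  0.9]), np.float64(-80.6), np.float64(0.164)) [0.53956322 0.00398468 0.06884176]
```

Broken piece gripped (28 mm). I slide it aside to clear whole C's lane.

Request:
arm_command([
  [0,0,-2,0,0.2],
  [12,3,-2,0.04,0.2],
  [25,7,-2,0.1,0.2],
  [38,11,-2,0.16,0.2],
  [51,14,-2,0.16,0.2],
  [51,14,-2,0.16,0.2],
  [51,14,-0.5,0.16,0.2],
  [51,14,0,0.16,0.2],
])

```text
t: 7.58
eef_pos: [0.5922, -0.0017, 0.0688]
eef_rot: [[1.0, 0.004, 0.001], [0.004, -1.0, 0.0], [0.001, -0.0, -1.0]]
force: [0.1, -0.5, 7.5]
opening: 0.336
grasp_force: 60.2
```

Request:
arm_command([
  [0,0,0,0,0.3],
  [0,0,0,0,0.45],
  [0,0,0,0,0.6],
  [0,0,0,0,0.6],
  [0,0,-10,0,0.6],
  [0,0,-35,0,0.6],
  [0,0,-55,-0.1,0.6],
  [-20,10,-55,-0.22,0.5],
])

```text
t: 8.25
eef_pos: [0.578, -0.0095, 0.1282]
eef_rot: [[0.973, 0.23, 0.01], [0.23, -0.973, 0.001], [0.01, 0.002, -1.0]]
force: [1.7, 0.1, 0.3]
opening: 0.505
grasp_force: 0.0
```

```bash
python3 - <<'E'
from h import *
print(rel(518,-113,120,12),read_state()['eef_pos'])
E
```

```text
(array([-82.2,  87. ,   7.5]), np.float64(-76.7), np.float64(-1.549)) [ 0.57796744 -0.00946723  0.12818566]
```

Request:
arm_command([
  [-10,10,0,-0.12,0.3],
  [-22,20,0,-0.24,0.3],
  [-34,32,0,-0.36,0.3],
  [-46,44,0,-0.48,0.3],
  [-58,56,0,-0.6,0.3],
  [-70,68,0,-0.72,0.3],
  [-84,79,0,-0.84,0.3],
  [-84,79,0,-0.96,0.3],
])

```text
t: 8.92
eef_pos: [0.5047, -0.1112, 0.1238]
eef_rot: [[0.376, 0.926, -0.002], [0.926, -0.376, -0.002], [-0.002, -0.001, -1.0]]
force: [-0.2, -0.3, -1.0]
opening: 0.303
grasp_force: 0.0
```

```bash
python3 - <<'E'
from h import *
print(rel(514,-106,75,12),read_state()['eef_pos'])
f=grab_frame("side");pieces("side",f,.082,(205,300,170,240))
E
```

```text
(array([ 8.4,  6.7, 48.8]), np.float64(-22.1), np.float64(-0.595)) [ 0.50473843 -0.11122307  0.123849  ]
side c [602. 174.] size [68. 20.] ang 16.3 px [222. 237.]
side c [588.   7.] size [61. 46.] ang 0.8 px [244. 201.]
side c [505. -67.] size [83. 49.] ang 16.3 px [272. 191.]
side c [609. -64.] size [60. 50.] ang 8.1 px [244. 186.]
```

Request:
arm_command([
  [8,6.5,0,-0.12,0.3],
  [8,6.5,0,-0.24,0.3],
  [8,6.5,0,-0.36,0.3],
  [8,6.5,0,-0.48,0.3],
  [8,6.5,0,-0.595,0.3],
  [8,6.5,0,-0.595,0.3],
  [8,6.5,20,-0.595,0.3],
  [8,6.5,35,-0.595,0.3],
])

```text
t: 9.63
eef_pos: [0.5175, -0.1023, 0.0888]
eef_rot: [[-0.201, 0.98, 0.002], [0.98, 0.201, -0.0], [-0.001, 0.002, -1.0]]
force: [-0.2, 0.6, 0.1]
opening: 0.299
grasp_force: 0.0
```

```bash
python3 - <<'E'
from h import *
print(rel(514,-106,75,12),read_state()['eef_pos'])
f=grab_frame("top");g=f[140:260,150:330][:,:,::-1];cv2.imwrite("pics/t3.png",cv2.resize(g,None,fx=4.4,fy=4.4,interpolation=cv2.INTER_CUBIC))
E
```

```text
(array([-3. , -4.2, 13.8]), np.float64(11.6), np.float64(-0.007)) [ 0.51747956 -0.10226542  0.08878354]
```

View pics/t3.png

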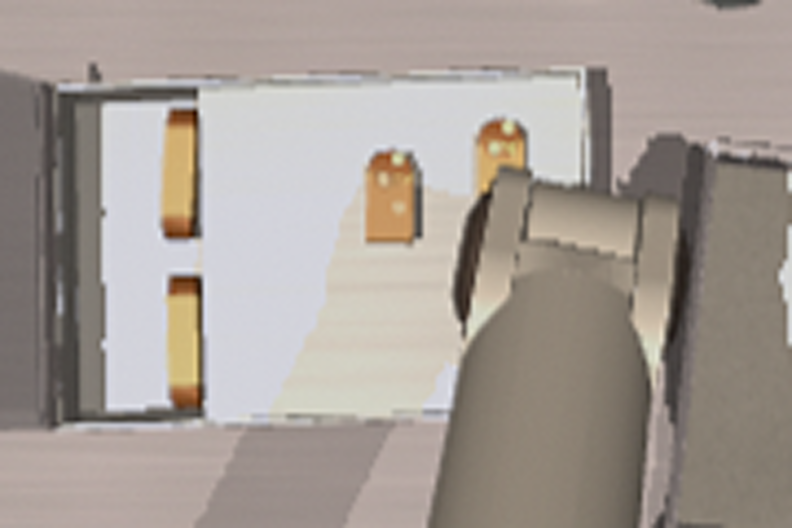

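A and B lie on edge against the step (crop px ~(180,173) and (185,340)), well below lid height. Broken_mid is set aside. Now I sweep C.

Request:
arm_command([
  [-4,-4,3,0,0.3],
  [-4,-4,8,0,0.3],
  [-4,-4,14,0,0.3],
  [2,-4,14,0,0.3],
  [10,-4,16,0,0.3],
  [20,-3,19,0.02,0.3],
  [32,-1,19,0.04,0.3],
  [45,1,19,0.08,0.3],
])

```text
t: 10.35
eef_pos: [0.5082, -0.0571, 0.0696]
eef_rot: [[-0.126, 0.992, 0.0], [0.992, 0.126, 0.0], [0.0, 0.0, -1.0]]
force: [0.9, -0.3, 0.6]
opening: 0.302
grasp_force: 0.1
```

```bash
python3 - <<'E'
from h import *
print(rel(500,30,69,2),read_state()['eef_pos'])
f=grab_frame("side");pieces("side",f,.082,(205,300,170,240))
E
```

```text
(array([87.4,  2.9,  0.6]), np.float64(7.2), np.float64(0.092)) [ 0.50816405 -0.05705471  0.06960531]
side c [602. 174.] size [68. 20.] ang 16.3 px [222. 237.]
side c [538. -11.] size [160.  58.] ang 21.6 px [258. 200.]
side c [607. -63.] size [60. 51.] ang 16.3 px [244. 186.]
```

Request:
arm_command([
  [12,0,0,0.02,0.3],
  [24,0.5,0,0.04,0.3],
  [36,1,0,0.06,0.3],
  [48,1.5,0,0.08,0.3],
  [60,2,0,0.09,0.3],
  [72,2.5,0,0.09,0.3],
  [84,3,0,0.09,0.3],
  [96,3,0,0.09,0.3],
])

```text
t: 11.07
eef_pos: [0.4991, 0.0385, 0.0698]
eef_rot: [[-0.039, 0.999, 0.001], [0.999, 0.039, 0.0], [0.0, 0.001, -1.0]]
force: [0.3, -0.2, 0.6]
opening: 0.299
grasp_force: 0.1
```

```bash
python3 - <<'E'
from h import *
print(rel(495,155,69,2),read_state()['eef_pos'])
f=grab_frame("side");pieces("side",f,.082,(205,300,170,240))
E
```

```text
(array([116.5,   0.5,   0.8]), np.float64(2.2), np.float64(0.004)) [0.49908914 0.03854579 0.069791  ]
side c [602. 174.] size [68. 20.] ang 16.3 px [222. 237.]
side c [496.  71.] size [87. 48.] ang 2.6 px [265. 220.]
side c [587. -29.] size [ 76. 128.] ang -72.6 px [245. 193.]
```

Request:
arm_command([
  [12,0,0,0,0.3],
  [25,0,0,0,0.3],
  [40,0,0,0,0.3],
  [58,0,0,0,0.3],
  [78,0,0,0,0.3],
  [98,0,0,0,0.3],
  [116,0,0,0,0.3],
  [116,0,-20,0,0.3],
])

```text
t: 11.78
eef_pos: [0.4916, 0.1576, 0.087]
eef_rot: [[-0.044, 0.999, -0.005], [0.999, 0.044, 0.0], [0.001, -0.005, -1.0]]
force: [-0.8, -0.9, -0.2]
opening: 0.299
grasp_force: 0.0
```

Request:
arm_command([
  [0,0,-40,0,0],
  [-30,0,-60,0,0],
  [-70,0,-60,0,0],
  [-110,0,-60,0,0],
  [-150,0,-60,0,0],
  [-150,0,-60,0,0],
  [-150,0,-60,0,0],
  [-150,0,-60,0,0],
])

```text
t: 12.45
eef_pos: [0.5002, 0.0038, 0.1495]
eef_rot: [[-0.037, 0.999, 0.0], [0.999, 0.037, 0.001], [0.001, 0.0, -1.0]]
force: [0.6, 0.7, -1.0]
opening: -0.002
grasp_force: 0.0
```

```bash
python3 - <<'E'
from h import *
print(read_state()['eef_pos'])
f=grab_frame("top");g=f[140:260,130:330][:,:,::-1];g=cv2.resize(g,(700,420),interpolation=cv2.INTER_CUBIC)
s=grab_frame("side")[190:290,180:320][:,:,::-1];s=cv2.resize(s,(252,180),interpolation=cv2.INTER_CUBIC);o=np.zeros((600,700,3),np.uint8);o[:420]=g;o[420:,:252]=s
cv2.imwrite("pics/t4.png",o)
E
```

```text
[0.50023474 0.00379636 0.149483  ]
```

View pics/t4.png

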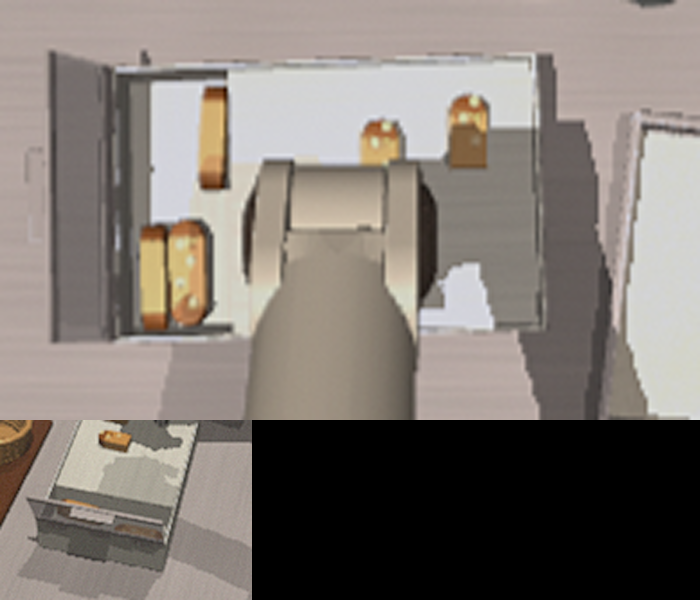

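All three whole pieces lie on the trough floor, clear of lid height. Now I go over and behind the lid to push it shut.

Request:
arm_command([
  [5,0,-40,0,0],
  [35,0,-68,0,0],
  [75,-1,-68,0,0],
  [115,-1,-68,0,0],
  [155,-2,-68,0,0],
  [195,-2,-68,0,0],
  [235,-3,-68,0,0],
  [275,-4,-68,0,0],
])

```text
t: 13.22
eef_pos: [0.4842, 0.2819, 0.2175]
eef_rot: [[-0.041, 0.999, -0.0], [0.999, 0.041, 0.001], [0.001, -0.0, -1.0]]
force: [1.4, -0.1, -1.3]
opening: 0.002
grasp_force: 0.0
```

Request:
arm_command([
  [35,0,0,0,0],
  [35,0,0,0,0],
  [35,0,20,0,0],
  [35,0,45,0,0],
  [35,0,68,0,0],
  [35,0,84,0,0],
  [35,0,84,0,0],
  [35,0,84,0,0],
])

```text
t: 13.88
eef_pos: [0.4829, 0.3138, 0.1326]
eef_rot: [[-0.04, 0.999, -0.002], [0.999, 0.04, -0.001], [-0.001, -0.002, -1.0]]
force: [0.1, -0.1, -0.1]
opening: -0.0
grasp_force: 0.0
```

Request:
arm_command([
  [-16,0,0,0,0],
  [-32,0,0,0,0],
  [-48,0,0,0,0],
  [-63,0,0,0,0],
  [-78,0,0,0,0],
  [-93,0,0,0,0],
  [-108,0,0,0,0],
  [-122,0,0,0,0],
])

```text
t: 14.55
eef_pos: [0.4904, 0.1908, 0.1359]
eef_rot: [[-0.038, 0.999, 0.004], [0.999, 0.038, 0.002], [0.002, 0.004, -1.0]]
force: [-0.9, 1.0, -0.3]
opening: 0.002
grasp_force: 0.6
```

```bash
python3 - <<'E'
from h import *
s=read_state();print(s['eef_pos'],s['force'])
f=grab_frame("side")[150:280,150:330][:,:,::-1];cv2.imwrite("pics/s5.png",cv2.resize(f,None,fx=4,fy=4,interpolation=cv2.INTER_CUBIC))
E
```

```text
[0.49043182 0.19084191 0.13586025] [-0.9205437   0.95942362 -0.26645916]
```

View pics/s5.png

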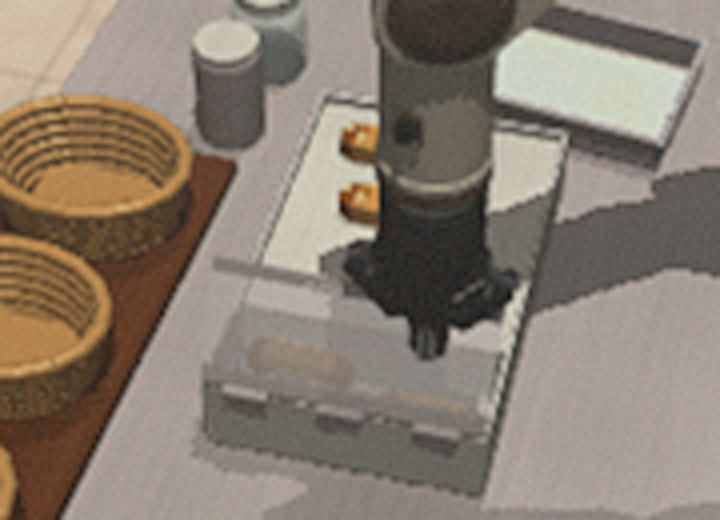

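The lid is past upright, with the fingers on its outer face. I press it down along the arc.

Request:
arm_command([
  [-8,0,6,0,0],
  [-16,0,13,0,0],
  [-22,0,20,0,0],
  [-28,0,29,0,0],
  [-33,0,38,0,0],
  [-37,0,46,0,0],
  [-40,0,52,0,0],
  [-42,0,55,0,0],
])

```text
t: 15.27
eef_pos: [0.49, 0.1505, 0.0794]
eef_rot: [[-0.039, 0.999, -0.002], [0.999, 0.039, 0.001], [0.002, -0.002, -1.0]]
force: [-15.8, 2.8, 49.0]
opening: 0.001
grasp_force: 24.3
```

Request:
arm_command([
  [0,0,1,0,0],
  [0,0,1,0,0],
  [0,0,2,0,0],
  [0,0,2,0,0],
  [0,0,2,0,0],
  [0,0,2,0,0],
  [0,0,2,0,0],
  [0,0,2,0,0],
])

```text
t: 15.93
eef_pos: [0.4899, 0.1506, 0.0796]
eef_rot: [[-0.039, 0.999, -0.001], [0.999, 0.039, 0.001], [0.001, -0.001, -1.0]]
force: [-14.2, -0.6, 39.5]
opening: 0.003
grasp_force: 19.9
```

Lid flat at 79.6 mm with firm contact, so it is shut. Now the broken pieces.

Request:
arm_command([
  [0,0,-20,0,0.1],
  [0,0,-50,0,0.3],
  [-25,15,-55,0.12,0.6],
  [-55,35,-55,0.24,0.7],
  [-85,55,-55,0.36,0.7],
  [-115,72,-55,0.48,0.7],
  [-145,90,-55,0.6,0.7],
  [-156,96,-55,0.72,0.7],
])

```text
t: 16.6
eef_pos: [0.5947, -0.0094, 0.1311]
eef_rot: [[0.639, 0.769, 0.002], [0.769, -0.639, -0.004], [-0.002, 0.004, -1.0]]
force: [0.5, -0.6, 0.8]
opening: 0.697
grasp_force: 0.0
```

```bash
python3 - <<'E'
from h import *
print(rel(592,-2,135,-90),read_state()['eef_pos'])
f=grab_frame("side");pieces("side",f,.082,(205,300,170,240))
E
```

```text
(array([ 4. , -6.8, -4. ]), np.float64(-39.7), np.float64(0.878)) [ 0.59472248 -0.00941241  0.13107723]
side c [596. -27.] size [ 58. 128.] ang -72.6 px [243. 194.]
```

Request:
arm_command([
  [4,-7,0,0.12,0.7],
  [4,-7,0,0.24,0.7],
  [4,-7,0,0.36,0.7],
  [4,-7,0,0.48,0.7],
  [4,-7,0,0.6,0.7],
  [4,-7,0,0.72,0.7],
  [4,-7,0,0.84,0.7],
  [4,-7,5,0.88,0.7],
])

```text
t: 17.32
eef_pos: [0.5897, 0.0052, 0.1262]
eef_rot: [[1.0, 0.005, 0.0], [0.005, -1.0, -0.0], [0.0, 0.0, -1.0]]
force: [0.3, -0.5, 1.4]
opening: 0.696
grasp_force: 0.0
```

```bash
python3 - <<'E'
from h import *
print(rel(592,-2,69,-90),read_state()['eef_pos'],read_state()['joint_positions'])
f=grab_frame("side");pieces("side",f,.082,(205,300,170,240))
E
```

```text
(array([ 2.3,  7.2, 57.2]), np.float64(-89.7), np.float64(0.005)) [0.58965036 0.00520992 0.12617373] [-0.3825786   0.51301232  0.42828879  1.81810402 -0.27035193  0.86819963
 -1.39274963]
side c [594. -22.] size [ 58. 117.] ang -74.1 px [245. 196.]
```

Request:
arm_command([
  [2,7,5,0,0.7],
  [2,7,22,0,0.7],
  [2,7,40,0,0.7],
  [2,7,52,0,0.7],
  [2,7,56.5,0,0.7],
  [2,7,56.5,0,0.7],
  [2,7,56.5,0,0.5],
  [2,7,56.5,0,0.2],
])

```text
t: 18.03
eef_pos: [0.5924, -0.0027, 0.0707]
eef_rot: [[1.0, 0.009, 0.001], [0.009, -1.0, 0.0], [0.001, -0.0, -1.0]]
force: [-0.0, -0.1, -0.6]
opening: 0.431
grasp_force: 0.0
```

Request:
arm_command([
  [0,0,0,0,0.2],
  [0,0,0,0,0.2],
  [0,0,0,0,0.2],
  [0,0,0,0,0.2],
  [0,0,0,0,0.2],
  [0,0,0,0,0.2],
  [0,0,-10,0,0.2],
  [0,0,-30,0,0.2],
])

```text
t: 18.7
eef_pos: [0.5894, -0.0023, 0.0984]
eef_rot: [[1.0, 0.009, -0.005], [0.009, -1.0, -0.0], [-0.005, 0.0, -1.0]]
force: [0.2, 0.5, -0.1]
opening: 0.33
grasp_force: 59.4
```

```bash
python3 - <<'E'
from h import *
print(rel(548,-285,130,-96),read_state()['eef_pos'])
E
```

```text
(array([-44.2, 282.3, -31.3]), np.float64(-89.5), np.float64(0.114)) [ 0.5894463  -0.00232564  0.09842039]
```

Request:
arm_command([
  [0,10,-25,0,0.2],
  [-5,45,-40,0,0.2],
  [-12,85,-40,0.03,0.2],
  [-18,125,-40,0.06,0.2],
  [-25,165,-40,0.09,0.2],
  [-31,205,-40,0.11,0.2],
  [-38,245,-40,0.11,0.2],
  [-44,282,-40,0.11,0.2],
])

```text
t: 19.37
eef_pos: [0.5492, -0.2872, 0.1406]
eef_rot: [[0.995, -0.102, 0.0], [-0.102, -0.995, -0.0], [0.0, 0.0, -1.0]]
force: [0.6, 0.5, -0.2]
opening: 0.333
grasp_force: 59.4
```

```bash
python3 - <<'E'
from h import *
print(rel(548,-285,9.5,-96),read_state()['eef_pos'])
f=grab_frame("top");print(read_state()['eef_pos']);cv2.imwrite("pics/t6.png",cv2.resize(f[120:280,190:400][:,:,::-1],(735,560),interpolation=cv2.INTER_CUBIC))
E
```

```text
(array([ -1.5,  -2.1, 131.1]), np.float64(-95.8), np.float64(0.003)) [ 0.54924811 -0.2871836   0.14060972]
[ 0.54593542 -0.29786209  0.14148326]
```

View pics/t6.png

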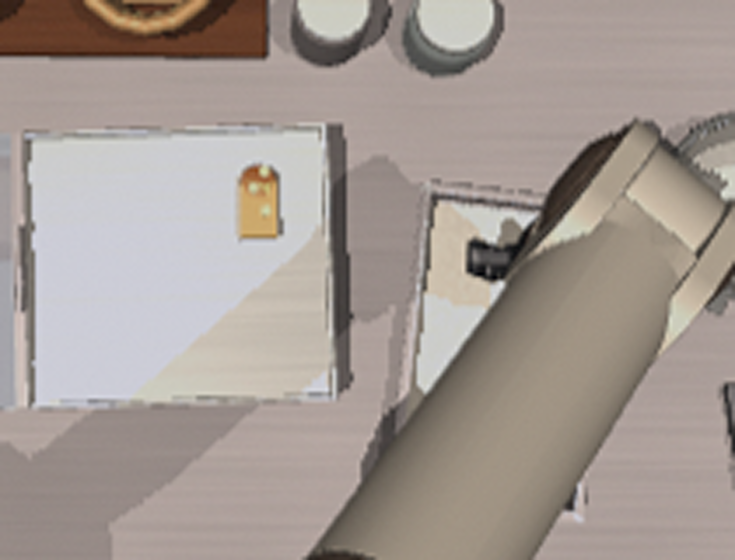

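The top view shows the pan unmoved and only one broken piece left on the plate. I lower into the pan, correcting y.

Request:
arm_command([
  [0,-14,20,0,0.2],
  [0,-14,50,0,0.2],
  [0,-14,80,0,0.2],
  [0,-14,95,0,0.2],
  [0,-14,105,0,0.2],
  [0,-14,112,0,0.2],
  [0,-14,116,0,0.2],
  [0,-14,116,0,0.2],
])

```text
t: 20.08
eef_pos: [0.5518, -0.271, 0.024]
eef_rot: [[0.995, -0.101, 0.0], [-0.101, -0.995, -0.0], [0.0, 0.0, -1.0]]
force: [0.2, 0.0, -0.4]
opening: 0.33
grasp_force: 59.4
```

```bash
python3 - <<'E'
from h import *
print(rel(548,-285,9.5,-96),read_state()['eef_pos'],read_state()['force'])
E
```

```text
(array([-2.4, 14.3, 14.5]), np.float64(-95.8), np.float64(0.004)) [ 0.5517979  -0.27100092  0.02399971] [ 0.19824853  0.03963199 -0.38062849]
```

Request:
arm_command([
  [0,4,3,0,0.2],
  [0,8,6,0,0.2],
  [0,8,9,0,0.2],
  [0,8,11,0,0.2],
  [0,8,12.5,0,0.2],
  [0,8,13.5,0,0.2],
  [0,8,14,0,0.2],
  [0,8,14,0,0.2],
])

```text
t: 20.75
eef_pos: [0.5507, -0.2787, 0.0098]
eef_rot: [[0.995, -0.101, -0.0], [-0.101, -0.995, 0.0], [-0.0, -0.0, -1.0]]
force: [0.3, 0.1, -0.7]
opening: 0.331
grasp_force: 59.4
```

Request:
arm_command([
  [0,0,0.3,0,0.2],
  [0,0,0.6,0,0.2],
  [0,0,0.9,0,0.2],
  [0,0,1.2,0,0.2],
  [0,0,1.5,0,0.2],
  [0,0,1.5,0,0.2],
  [0,0,1.5,0,0.2],
  [0,0,1.5,0,0.2],
])

```text
t: 21.42
eef_pos: [0.5509, -0.2789, 0.0091]
eef_rot: [[0.995, -0.101, 0.0], [-0.101, -0.995, 0.0], [0.0, -0.0, -1.0]]
force: [-1.8, 1.2, 6.2]
opening: 0.336
grasp_force: 60.2
```

Contact on the pan floor (6 N). Release and rise.

Request:
arm_command([
  [0,0,0,0,0.3],
  [0,0,0,0,0.4],
  [0,0,0,0,0.55],
  [0,0,0,0,0.6],
  [0,0,0,0,0.6],
  [0,0,-15,0,0.6],
  [0,0,-50,0,0.6],
  [0,0,-90,0,0.6],
])

```text
t: 22.08
eef_pos: [0.5487, -0.2781, 0.0978]
eef_rot: [[0.995, -0.101, -0.005], [-0.101, -0.995, 0.002], [-0.005, -0.001, -1.0]]
force: [0.5, 0.2, 0.7]
opening: 0.599
grasp_force: 0.0
```

Request:
arm_command([
  [0,0,-30,0,0.7],
  [5,-35,-45,-0.06,0.7],
  [13,-75,-45,-0.12,0.7],
  [20,-115,-45,-0.12,0.7],
  [28,-155,-45,-0.12,0.7],
  [36,-190,-45,-0.12,0.7],
  [40,-212,-45,-0.12,0.7],
  [40,-212,-45,-0.12,0.7],
])

```text
t: 22.75
eef_pos: [0.614, -0.0634, 0.1442]
eef_rot: [[1.0, 0.029, 0.001], [0.029, -1.0, 0.004], [0.002, -0.004, -1.0]]
force: [0.5, 0.4, 0.1]
opening: 0.699
grasp_force: 0.0
```

```bash
python3 - <<'E'
from h import *
print(rel(613,-72,69,-90),read_state()['eef_pos'])
f=grab_frame("side");pieces("side",f,.082,(205,300,170,240));pieces("side",f,.022,(240,330,140,190))
print(rel(613,-72,69,-88),read_state()['eef_pos'])
E
```

```text
(array([-1.4,  8.9, 75.1]), np.float64(-88.4), np.float64(0.029)) [ 0.61404992 -0.06338678  0.14417691]
side c [609. -64.] size [58. 50.] ang 6.2 px [244. 186.]
side c [ 618. -131.] size [44. 43.] ang 16.3 px [245. 185.]
side c [ 546. -265.] size [49. 59.] ang -2.8 px [274. 166.]
(array([-0.3,  4.7, 75.2]), np.float64(-88.5), np.float64(-0.009)) [ 0.61307788 -0.06740148  0.14420217]
```

Request:
arm_command([
  [0,3,10,0,0.7],
  [0,3,30,0,0.7],
  [0,3,52,0,0.7],
  [0,3,68,0,0.7],
  [0,3,74,0,0.7],
  [0,3,74,0,0.7],
  [0,3,74,0,0.5],
  [0,3,74,0,0.2],
])

```text
t: 23.47
eef_pos: [0.6128, -0.0763, 0.0705]
eef_rot: [[1.0, 0.017, 0.002], [0.017, -1.0, -0.001], [0.002, 0.001, -1.0]]
force: [0.4, 0.0, 0.2]
opening: 0.43
grasp_force: 0.0
```

Request:
arm_command([
  [0,0,0,0,0.2],
  [0,0,0,0,0.2],
  [0,0,0,0,0.2],
  [0,0,0,0,0.2],
  [0,0,0,0,0.2],
  [0,0,0,0,0.2],
  [0,0,0,0,0.2],
  [0,0,0,0,0.2],
])

```text
t: 24.13
eef_pos: [0.6133, -0.0756, 0.071]
eef_rot: [[1.0, 0.019, 0.003], [0.019, -1.0, -0.0], [0.003, 0.0, -1.0]]
force: [-0.5, -1.2, 5.5]
opening: 0.332
grasp_force: 60.3
```

```bash
python3 - <<'E'
from h import *
print(rel(450,-273,135,-96),read_state()['eef_pos'])
E
```

```text
(array([-166.7,  194.4,  -64.4]), np.float64(-88.9), np.float64(0.123)) [ 0.61327534 -0.07555551  0.07097715]
```

Request:
arm_command([
  [0,0,-30,0,0.2],
  [-5,5,-60,0,0.2],
  [-30,35,-65,0.03,0.2],
  [-58,68,-65,0.06,0.2],
  [-86,100,-65,0.09,0.2],
  [-114,133,-65,0.12,0.2],
  [-142,165,-65,0.12,0.2],
  [-167,194,-65,0.12,0.2],
])

```text
t: 24.8
eef_pos: [0.4485, -0.2718, 0.1348]
eef_rot: [[0.995, -0.1, 0.001], [-0.1, -0.995, 0.0], [0.001, -0.0, -1.0]]
force: [0.2, -0.2, -0.2]
opening: 0.335
grasp_force: 59.5
```

Request:
arm_command([
  [0,0,0,0,0.2],
  [0,0,20,0,0.2],
  [0,0,50,0,0.2],
  [0,0,78,0,0.2],
  [0,0,98,0,0.2],
  [0,0,112,0,0.2],
  [0,0,118,0,0.2],
  [0,0,118,0,0.2],
])

```text
t: 25.47
eef_pos: [0.4489, -0.2702, 0.0152]
eef_rot: [[0.995, -0.101, -0.002], [-0.101, -0.995, 0.001], [-0.002, -0.001, -1.0]]
force: [0.4, -0.6, -0.4]
opening: 0.336
grasp_force: 59.5
```

Request:
arm_command([
  [0,0,1.5,0,0.2],
  [0,0,3,0,0.2],
  [0,0,4,0,0.2],
  [0,0,5,0,0.2],
  [0,0,5.6,0,0.2],
  [0,0,6.2,0,0.2],
  [0,0,6.7,0,0.2],
  [0,0,6.7,0,0.2],
])

```text
t: 26.13
eef_pos: [0.4497, -0.2709, 0.0097]
eef_rot: [[0.995, -0.101, 0.0], [-0.101, -0.995, 0.0], [0.0, -0.0, -1.0]]
force: [-0.8, 0.2, 0.3]
opening: 0.332
grasp_force: 59.5
```

Request:
arm_command([
  [0,0,0.3,0,0.2],
  [0,0,0.6,0,0.2],
  [0,0,0.9,0,0.2],
  [0,0,1.0,0,0.2],
  [0,0,1.0,0,0.2],
  [0,0,1.0,0,0.2],
  [0,0,1.0,0,0.2],
  [0,0,1.0,0,0.2],
])

```text
t: 26.8
eef_pos: [0.4497, -0.271, 0.0089]
eef_rot: [[0.995, -0.101, 0.0], [-0.101, -0.995, 0.0], [0.0, -0.0, -1.0]]
force: [-0.6, 1.8, 5.6]
opening: 0.334
grasp_force: 60.2
```

Request:
arm_command([
  [0,0,0,0,0.3],
  [0,0,0,0,0.4],
  [0,0,0,0,0.55],
  [0,0,0,0,0.6],
  [0,0,0,0,0.6],
  [0,0,-15,0,0.6],
  [0,0,-50,0,0.6],
  [0,0,-90,0,0.6],
])

```text
t: 27.47
eef_pos: [0.4477, -0.27, 0.0976]
eef_rot: [[0.995, -0.101, -0.005], [-0.101, -0.995, 0.002], [-0.006, -0.001, -1.0]]
force: [0.4, 0.9, 0.7]
opening: 0.598
grasp_force: 0.0
```

Request:
arm_command([
  [0,0,-40,0,0.6],
  [0,0,-80,0,0.6],
  [-30,-10,-120,0,0.6],
  [-50,-10,-150,0,0.6],
  [-60,-10,-150,0,0.6],
  [-60,-10,-150,0,0.6],
  [-60,-10,-150,0,0.6],
  [-60,-10,-150,0,0.6],
])

```text
t: 28.13
eef_pos: [0.3914, -0.2544, 0.2478]
eef_rot: [[0.995, -0.1, -0.001], [-0.1, -0.995, 0.0], [-0.001, -0.0, -1.0]]
force: [-0.6, 0.7, -0.4]
opening: 0.599
grasp_force: 0.0
```

```bash
python3 - <<'E'
from h import *
print(read_state()['t'])
f=grab_frame("top")[120:280,120:400][:,:,::-1];s=grab_frame("side")[130:290,150:430][:,:,::-1]
cv2.imwrite("pics/e.png",cv2.resize(np.vstack([f,s]),None,fx=1.87,fy=1.87,interpolation=cv2.INTER_CUBIC))
E
```

```text
28.1333
```

View pics/e.png

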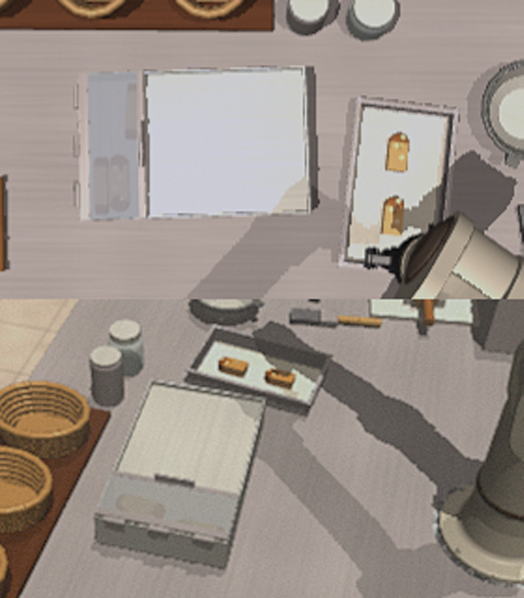

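The lid lies flat over the three whole biscotti. Both broken pieces lie flat in the pan (about (398,152) and (393,215) in the upper view), and the robot touches nothing.

```bash
python3 -c "
from cell import *
print(robot.finish_job())"
```

```text
the job is handed in; nothing more can be done
None
```

The three whole biscotti were slid into the trough and the lid shut flat. After that, both broken ones were set down in the pan, and the job was handed in at about 28 s; I moved one broken piece aside on the plate first to clear a lane.

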